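# Hang a parts bin on the bench rail between its neighbours

## Task

Pick up the grey parts bin by the black grip lug on its hook plate and hang it on the bench rail in the gap between the two blue bins: lower its hook behind the rail and press it gently, but fully home, until its spring catch has snapped out under the rail, then let go. Do not shift the blue bins or strain the rail, and leave the other things on the bench alone.

Things in the scene. Friction and masses are not known exactly. Their poses are not given: they have to be found in the camera images.
- bin: Grey open-fronted parts bin to be hung, tub 106 (x) x 85 (y) x 57 (z) mm, 0.2 to 0.35 kg in all. Origin under the tub's middle, 3 mm below its floor's underside, z up, x toward its back. Behind the back a steel hook plate, 40 mm wide, is screwed on firmly through slots: it sits up to 8 mm higher or lower than hook_mid tells, which is not measured and must be felt. Hook, lug and catch go with it.
- hook_mid (a point): On the bin, 68.5 mm behind and 76 mm above its origin, axes as the bin's: the plate's rear face (x = 0) at the height of the underside of the hook's fold, plate at mid-setting. The hook, open downward, is 8 mm wide inside; its nose reaches 20 mm, the plate's face 60 mm below the fold. A rubber buffer, 3.5 mm thick, under the fold meets the rail first: 1.5 N plus 3 N per mm.
- lug_mid (a point): On the bin, 2 mm behind and 36 mm above hook_mid: a good grip point, in the middle of the black grip lug that stands on the hook. The lug is 34 mm wide (y) and 10 mm thick (x), from 3.5 to 55 mm above the fold's underside; take it from above across its thickness. It sits up to 8 mm higher or lower with the plate.
- catch (a joint): The bin's spring catch: brass tongue, 4.5 mm out of the plate's rear face, 31.6 mm below the fold, flat on top, ramped below. 0 = out, positive = pushed in (m, at most 0.006), spring 2.5 to 4 N. The rail holds it in on the way down; it snaps out under the rail once the buffer is squeezed (7 to 10 N) and the fold is within 1.6 mm of the rail's edge, its hard stop. The bin's weight cannot do it.
- rail_stand: Grey stand with a steel rail, fixed to the bench. Origin on the bench under the middle of the rail's front face; x through the rail, away from the robot; y along it. The rail is a flat bar 420 long, 30 high, 6 mm thick. Posts at y = +-198 mm, 148 mm high; nothing else stands behind the rail. A round bar in the same front plane, its middle 74 mm up, backs the plates' feet.
- rail_top (a point): Middle of the rail's top front edge, 130 mm above the stand's origin, axes as the stand's. On a hung bin the plate's rear face lies against the rail's front face and the buffer, squeezed, on this edge. Keep the forces on the rail under 30 N. Beware of the wall shelf behind: its front beam starts 0.57 m ahead of the robot, 0.38 m above the bench.
- bin_left: Blue parts bin, 100 mm wide, hanging loosely on the rail left (+y) of the gap. Origin at its hook's fold: on the rail's top front edge, in the middle of the bin's width; axes as the stand's. Its tub lies from 71 to 4 mm below the origin and reaches 142 mm in front of it (-x); its lug reaches 56 mm above.
- bin_right: Blue parts bin as bin_left, right (-y) of the gap. The gap between the two tubs is 92 to 95 mm wide.
- whetstone: Grey-brown whetstone, 45 x 150 x 26 mm, on the bench; leave it alone. Origin under its middle.
- glue_pot: Yellow pot with a black lid, 60 mm wide, 88 mm high; leave it alone. Origin under its middle.

How it is judged:
By the outcome, as a careful person would: the job done as asked, in the order asked, and still so for the second after the job is handed in, with the robot touching nothing.
It also fails if it takes over 42 s, if anything falls off the work surface, if the arm or the gripper's body presses on something with over 40 N, if the wrist force passes 120 N, or if a joint passes its speed limit or range.

## Robot

A 7-joint arm with a two-finger parallel gripper is mounted at the origin on a cart in front of the work surface, level with it; the furniture and walls round the work are solid. World frame = base frame: x ahead of the robot, y to its left, z up, the work surface at z = 0. Lengths are in mm, angles in rad, forces in N, time in s.
With the tool pointing down it reaches from about 425 to 825 mm from the base axis. Payload 3.6 kg.
Tool frame: the origin (TCP) lies between the finger pads; the fingertips stand 8 mm ahead of it and the grasp point (between the pads) lies 11 mm behind it; z points along the fingers, y is the line along which they close (so a half turn about z gives the same grasp; the last joint's range is limited). The gripper opens to 85 mm and grips with 20 to 120 N. Pads are 22 mm wide; open, the fingers measure 114 mm over their backs; the gripper's body (76 mm by 85 mm) begins 54 mm behind the grasp point. The pads swing forward as they close: fully open they stand 13 mm farther back than shut.
Start: joints at [1.149, 0.615, -0.013, 1.423, 0.008, 1.103, -0.04], TCP at [250.014, -599.962, 218.897] pointing down, gripper open.
Joint ranges: [-3.12, 3.12], [-0.3, 2.06], [-1.34, 1.32], [0.26, 2.42], [-1.36, 4.5], [0.01, 1.98], [-2.84, 2.84]. Speed limits (rad/s): [2.79, 2.79, 3.14, 3.14, 3.14, 3.14, 3.14].

## Interface

Orientations are given as a rotation vector (axis times angle).
In Python, from cell import move_ptp, move_straight, move_joints, let_go, gripper_close, dwell, inverse_kinematics, observe, snapshot, camera_info, Unreachable, job_done, trace, pinpoint gives the robot as it stands. Calls block until the motion is done:
- move_ptp(position, orientation): joint-space move of the TCP to a pose.
- move_straight(position, velocity=150, orientation=None, force_limit=None): straight line of the TCP; orientation=None keeps the orientation; velocity is the mean speed in mm/s. With force_limit (N) it stops when the force on the tool has changed by that much, and returns True; else False.
- move_joints(angles): joint-space move.
- let_go() and gripper_close(): open the fingers fully, or close them until they stop; the grip force is fixed at half the most.
- dwell(seconds).
- inverse_kinematics(position, orientation): joint angles nearest the present ones, or None.
- observe(): the state.
- snapshot(name): name is "scene" or "top" or "wrist"; returns (picture, depth): 480x640x3 uint8, red, green, blue; 480x640 float32, mm along the optical axis (not along the pixel's ray), 0 where there is no reading.
- camera_info(name): a dict with "camera_matrix" (3x3 intrinsics, pixels), "R" (3x3) and "t" (3): a world point X has camera coordinates R X + t. Camera axes: x right, y down, z forward; pixel columns grow to the right and rows downward; lengths in mm; the calibration is good to about 2 mm. A picture is of the moment at which its call begins: read the wrist's pose just before it. camera_info takes no time and is no camera call; for the wrist camera it gives the pose at the moment of the call.
A pose or a line that the arm cannot do raises Unreachable and nothing moves.
- job_done(): hands the job in; it is judged then, once.
Trained networks look in the newest picture that a camera, given by its name, has taken for a name from the list of things; names that differ only in an ending like _2 or _b are one class to them, and where a whole thing is asked for, a point or a joint stands for the part that bears it (a point fixed in the world has none). Each returns a list of dicts, best first, with "confidence" (0 to 1); they miss things now and then, are a little off and sometimes report something else, mostly with a low value. They report only what shows in the picture. A call takes as long as a camera call.
- trace(target, camera): "pixels" (480x640 bool, what is visible of it) and "point" ([column, row] in pixels, amid what is visible of it).
- pinpoint(target, camera): "point" ([column, row] in pixels: a listed point, or the origin of a listed thing).
The state is a dict: "clock": time; "qpos": joint angles; "dq": joint speeds; "joint_efforts": joint torques, N m; "ee_pos": TCP position; "ee_rot": TCP orientation; "force": force on the tool from outside, world axes, zero at the start; "torque": the same for the moment, N m; "grip_width": finger opening in mm; "grip_force": force on a finger pad.
Only numpy, scipy, OpenCV 4.12 (cv2) and the standard library are available. Lean on these libraries where they do the work, as an engineer would, in place of code of your own. Each camera call takes 0.05 s, during which the arm holds its last target. There are 200 camera calls.

## Working session

There is one attempt and no reset: what is moved stays moved. The work goes in short steps, each a Python script; the robot and the scene stay as the last script left them, time stands still between calls to the robot, and variables do not carry over. Pictures are saved under pics/ and viewed, at most 10 in all, crops included, and the job is handed in when it is done.

```bash
ls; mkdir -p pics; python3 - <<'E'
from cell import *
import cv2,numpy as np
print(observe()['clock'])
for c in ['scene','top']:
    p,d=snapshot(c); cv2.imwrite(f'pics/{c}0.png',p[:,:,::-1]); np.save(f'{c}_d.npy',d)
    i=camera_info(c); print(c,i)
    K,R,t=map(np.array,(i['camera_matrix'],i['R'],i['t']))
    for n in ['bin','hook_mid','lug_mid','rail_stand','rail_top','bin_left','bin_right','whetstone','glue_pot']:
        for r in pinpoint(n,c)[:3]:
            u,v=r['point']; z=d[int(min(v,479)),int(min(u,639))]
            X=R.T@(np.linalg.inv(K)@[u,v,1]*z-t)
            print(n,np.round([u,v],1),round(r['confidence'],2),X.round(1))
print(observe()['clock'])
E
```

```text
pics
0.0
scene {'camera_matrix': array([[594.28309611,   0.        , 310.68647861],
       [  0.        , 594.28309611, 248.98107974],
       [  0.        ,   0.        ,   1.        ]]), 'R': array([[ 0.62261579, -0.78252326, -0.00263021],
       [-0.59530292, -0.47146672, -0.65064089],
       [ 0.50790158,  0.40666506, -0.75938101]]), 't': array([-317.78212385,  288.55925842, 1639.15114542])}
bin [377.4 332. ] 0.61 [ 365.9 -355.3    6.4]
hook_mid [389.5 298.5] 0.78 [ 432.7 -342.7   83.8]
lug_mid [386.2 291.7] 0.64 [ 428.9 -331.3  110.1]
bin_left [265.5 197.8] 0.77 [  82.6 -239.1  682.2]
bin_right [307.8 233.1] 0.69 [458.9 -30.4 118.4]
whetstone [426.6 366.6] 0.77 [ 345.1 -525.3   28. ]
glue_pot [215.6 190.4] 0.45 [487.  397.2  18.3]
top {'camera_matrix': array([[608.85366764,   0.        , 321.62413596],
       [  0.        , 608.85366764, 233.51243126],
       [  0.        ,   0.        ,   1.        ]]), 'R': array([[ 0.07879919, -0.99688705,  0.00262755],
       [-0.95569549, -0.07629253, -0.2842984 ],
       [ 0.28361386,  0.01989135, -0.95873224]]), 't': array([ -83.46544017,  445.76159623, 1761.82217967])}
bin [416.4 268.7] 0.78 [ 381.  -344.4    1. ]
hook_mid [415.5 245.9] 0.92 [ 424.3 -325.   101.5]
lug_mid [419.8 241.5] 0.6 [ 427.9 -331.7  137.9]
rail_stand [283.4 230.9] 0.92 [467.8  72.4   4.4]
rail_top [283.6 215.3] 0.65 [503.3  72.5  51.9]
bin_left [251.1 211.7] 0.92 [472.3 157.  158.2]
bin_left [174.8 213.5] 0.55 [458.  381.9 131. ]
bin_right [312.7 222.2] 0.75 [457.5 -21.5 150.1]
whetstone [472.1 278.1] 0.63 [ 360.5 -510.    20.3]
glue_pot [175.  213.7] 0.66 [455.7 379.7 136.4]
1.0
```

```bash
python3 - <<'E'
import cv2
a=cv2.imread('pics/scene0.png')[120:420,160:480]; cv2.imwrite('pics/s1.png',cv2.resize(a,None,fx=2,fy=2,interpolation=cv2.INTER_CUBIC))
a=cv2.imread('pics/top0.png')[160:340,150:510]; cv2.imwrite('pics/t1.png',cv2.resize(a,None,fx=2.2,fy=2.2,interpolation=cv2.INTER_CUBIC))
E
```

```text
(no output)
```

View pics/s1.png

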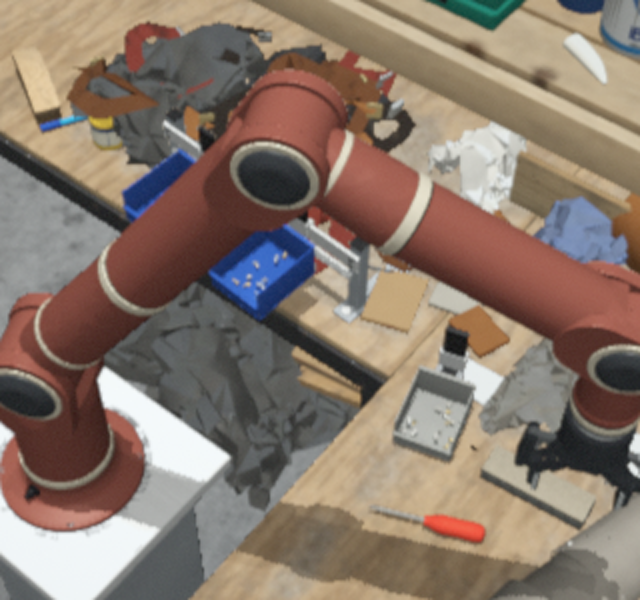

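View pics/t1.png

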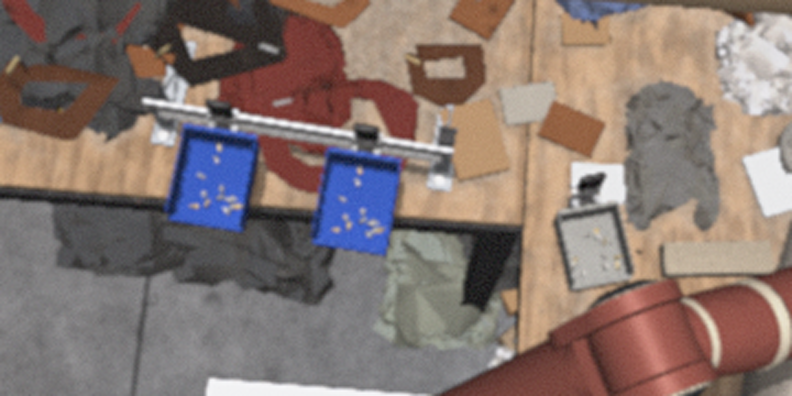

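The overview shows the grey bin at about crop pixel (595,245) in the top view, with its lug at the back (590,185). The rail runs from (145,100) to (450,155), and the gap between the blue bins is near (290,190). Next I take closer views with the wrist camera.

```bash
cat > h.py <<'E'
from cell import *
import numpy as np, cv2
from scipy.spatial.transform import Rotation as Ro
def ori(a,flip=False):
    a=a+(np.pi if flip else 0)
    y=np.array([np.cos(a),np.sin(a),0]); z=np.array([0,0,-1.]); x=np.cross(y,z)
    return Ro.from_matrix(np.c_[x,y,z]).as_rotvec()
def cloud(c,name=None):
    i=camera_info(c); p,d=snapshot(c)
    K,R,t=map(np.array,(i['camera_matrix'],i['R'],i['t']))
    v,u=np.mgrid[:480,:640]
    P=np.stack([(u-K[0,2])/K[0,0]*d,(v-K[1,2])/K[1,1]*d,d],-1)
    X=(P-t)@R; X[d<=0]=np.nan
    if name: cv2.imwrite(f'pics/{name}.png',p[:,:,::-1]); np.savez(name,X=X,p=p,K=K,R=R,t=t)
    return p,X,(K,R,t)
def st():
    o=observe(); return f"t={o['clock']:.2f} p={np.round(o['ee_pos'],1)} f={np.round(o['force'],2)} tq={np.round(o['torque'],2)} w={o['grip_width']:.1f} gf={o['grip_force']:.1f}"
E
python3 - <<'E'
from h import *
o=observe(); print(Ro.from_rotvec(o['ee_rot']).as_matrix().round(2))
for f in (0,1):
    for P,a in (([425,-333,300],.26),([400,-340,300],.26),([470,75,300],-.1)):
        q=inverse_kinematics(P,ori(a,f)); print(f,P,None if q is None else np.round(q,2))
i=camera_info('wrist'); print((-np.array(i['R']).T@i['t']).round(), np.array(i['R']).round(2), i['camera_matrix'][0][0])
E
```

```text
[[ 0.92  0.38  0.  ]
 [ 0.38 -0.92  0.  ]
 [ 0.   -0.   -1.  ]]
0 [425, -333, 300] [ 0.91  0.4  -0.42  1.61  0.17  1.18  0.71]
0 [400, -340, 300] [ 0.96  0.37 -0.42  1.65  0.16  1.16  0.75]
0 [470, 75, 300] [ 0.23  0.31 -0.58  1.76  0.18  1.13 -0.51]
1 [425, -333, 300] [ 0.35  0.39  0.4   1.62 -0.16  1.16 -2.09]
1 [400, -340, 300] [ 0.38  0.36  0.4   1.66 -0.15  1.15 -2.06]
1 [470, 75, 300] [ 0.57  0.45 -1.14  1.76  0.44  1.22  2.35]
[ 314. -574.  375.] [[ 0.39 -0.92 -0.  ]
 [-0.89 -0.37  0.28]
 [-0.26 -0.11 -0.96]] 360.1828360914903
```

```bash
python3 - <<'E'
from h import *
move_ptp([415,-335,270],ori(.26)); 
p,X,(K,R,t)=cloud('wrist','w1')
for n in ['bin','hook_mid','lug_mid']:
    for r in pinpoint(n,'wrist')[:2]:
        u,v=r['point']; print(n,np.round([u,v]),r['confidence'],X[int(v),int(u)].round(1))
print(st())
E
```

```text
bin [277. 196.] 0.97 [ 367.5 -347.2    2.5]
hook_mid [336. 213.] 0.7 [ 426.8 -326.5  123.7]
lug_mid [343. 213.] 0.68 [ 431.1 -322.9  135.2]
t=2.41 p=[ 414.3 -336.3  269.6] f=[-0.61 -0.23  0.02] tq=[-0.02  0.02  0.03] w=85.2 gf=0.0
```

View pics/w1.png

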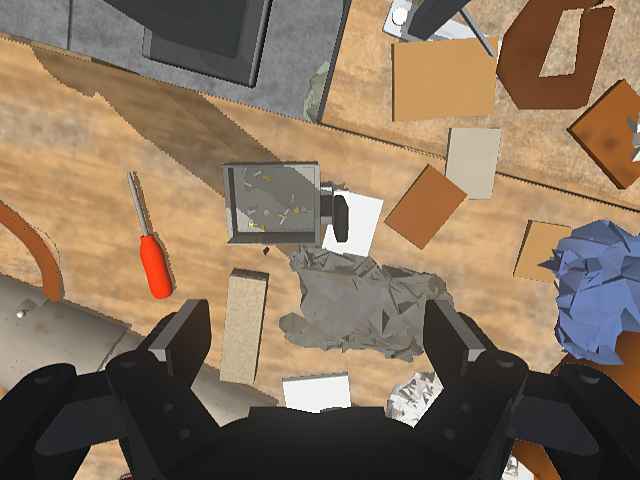

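The bin spans columns 222–320 and rows 160–245, nearly aligned with the tool. Its lug top is at about (343,218). I'll fit both from depth.

```bash
python3 - <<'E'
from h import *
Z=np.load('w1.npz'); X=Z['X']; 
sub=X[140:270,205:365].reshape(-1,3); 
h=np.histogram(sub[:,2],bins=np.arange(-10,160,5)); print(list(zip(h[1].astype(int),h[0])))
def rect(m,nm):
    P=sub[m][:,:2].astype(np.float32); r=cv2.minAreaRect(P); b=cv2.boxPoints(r); print(nm,m.sum(),r); print(b.round(1).tolist())
z=sub[:,2]
rect((z>50)&(z<66)&(sub[:,0]<422),'rim')
top=np.nanmax(z); print('top',top,np.sort(z[~np.isnan(z)])[-100::20])
m=z>np.percentile(z[z>100],60)-3
rect(m&(z>top-6),'lugtop'); print(np.median(z[z>top-6]))
E
```

```text
[(np.int64(-10), np.int64(0)), (np.int64(-5), np.int64(1279)), (np.int64(0), np.int64(12124)), (np.int64(5), np.int64(1477)), (np.int64(10), np.int64(974)), (np.int64(15), np.int64(557)), (np.int64(20), np.int64(605)), (np.int64(25), np.int64(838)), (np.int64(30), np.int64(227)), (np.int64(35), np.int64(147)), (np.int64(40), np.int64(163)), (np.int64(45), np.int64(147)), (np.int64(50), np.int64(1081)), (np.int64(55), np.int64(270)), (np.int64(60), np.int64(25)), (np.int64(65), np.int64(3)), (np.int64(70), np.int64(5)), (np.int64(75), np.int64(7)), (np.int64(80), np.int64(155)), (np.int64(85), np.int64(13)), (np.int64(90), np.int64(7)), (np.int64(95), np.int64(17)), (np.int64(100), np.int64(9)), (np.int64(105), np.int64(13)), (np.int64(110), np.int64(29)), (np.int64(115), np.int64(24)), (np.int64(120), np.int64(34)), (np.int64(125), np.int64(21)), (np.int64(130), np.int64(246)), (np.int64(135), np.int64(217)), (np.int64(140), np.int64(0)), (np.int64(145), np.int64(0)), (np.int64(150), np.int64(0))]
rim 1043 ((372.7902526855469, -348.8149108886719), (112.15643310546875, 85.62606811523438), 15.11572551727295)
[[307.5, -322.1000061035156], [329.79998779296875, -404.79998779296875], [438.1000061035156, -375.5], [415.79998779296875, -292.8999938964844]]
top 137.1321441208795 [135.60786088 135.72829883 135.94822681 136.11294417 136.4786131 ]
lugtop 455 ((433.2857360839844, -331.3750915527344), (9.463902473449707, 32.988365173339844), 15.589076042175293)
[[424.29998779296875, -316.79998779296875], [433.20001220703125, -348.5], [442.29998779296875, -346.0], [433.3999938964844, -314.20001220703125]]
134.92091475424053
```

```bash
python3 - <<'E'
from h import *
move_ptp([425,40,300],ori(-.1)); 
p,X,(K,R,t)=cloud('wrist','w2')
for n in ['rail_stand','rail_top','bin_left','bin_right']:
    for r in pinpoint(n,'wrist')[:2]:
        u,v=r['point']; print(n,np.round([u,v]),r['confidence'],X[int(v),int(u)].round(1))
print(st())
E
```

```text
rail_stand [347. 172.] 0.82 [465.5  62.5   0.7]
rail_top [365. 181.] 0.88 [471.6  65.7 128.5]
rail_top [362. 282.] 0.22 [457.9 -16.2 167.3]
bin_left [364.  60.] 0.75 [473.3 161.1 150.1]
bin_right [362. 278.] 0.81 [459.5 -14.6 162.4]
t=4.07 p=[425.2  39.2 299.8] f=[-0.28  0.34  0.99] tq=[0.07 0.02 0.01] w=85.3 gf=0.0
```

View pics/w2.png

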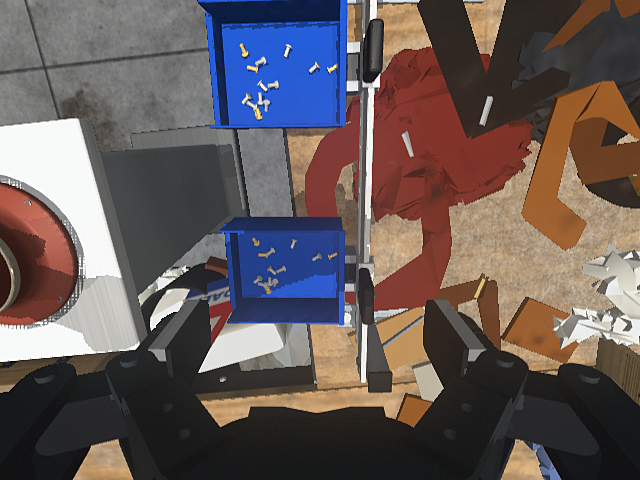

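The rail runs down at column ~367. The gap lies between the left tub's edge at row ~128 and the right tub's at row ~217. Next I fit the rail line, the gap and the yaw from depth.

```bash
python3 - <<'E'
from h import *
Z=np.load('w2.npz'); X=Z['X']; p=Z['p'].astype(int)
s=X[135:212,345:390].reshape(-1,3); m=(s[:,2]>122)&(s[:,2]<138); r=s[m]
print('railpts',len(r),'z med',np.median(r[:,2]),np.percentile(r[:,2],[5,95]))
R2=cv2.minAreaRect(r[:,:2].astype(np.float32)); print(R2)
# front edge and rear edge per y
A=np.c_[r[:,1],np.ones(len(r))]; k=np.linalg.lstsq(A,r[:,0],rcond=None)[0]; print('x=%.4f y + %.1f'%tuple(k))
res=r[:,0]-A@k; print('half',np.percentile(res,[1,5,50,95,99]))
yaw=-np.arctan(k[0]); print('yaw',yaw)
ex=np.array([np.cos(yaw),np.sin(yaw)]); ey=np.array([-ex[1],ex[0]])
blue=(p[...,2]>p[...,0]+50)&(p[...,2]>p[...,1]+40)
b=X[blue&(X[...,2]>100)&(X[...,2]<140)]; 
al=b[:,:2]@ey; print('rim z',np.median(b[:,2]))
c=np.sort(al); g=np.argmax(np.diff(c)); print('gap along',c[g],c[g+1],c[g+1]-c[g], 'mid',(c[g]+c[g+1])/2)
for lo,hi in ((0,c[g]+1),(c[g+1]-1,999)):
    q=b[(al>lo-200)&(al<hi)] if hi<999 else b[al>lo]
    print(cv2.minAreaRect(q[:,:2].astype(np.float32)))
# per-edge robust: lowest/highest rows
aL=al[al>(c[g]+c[g+1])/2]; aR=al[al<(c[g]+c[g+1])/2]
print(np.percentile(aL,[.5,2,5]),np.percentile(aR,[95,98,99.5]))
# rim of sides vs depth along ex
for nm,q,a,f in (('L',b[al>c[g]+5],aL,np.min),('R',b[al<c[g]+1],aR,np.max)):
    ax=q[:,:2]@ex; print(nm,[(int(x),round(float(f(a[(ax>x)&(ax<x+10)])),1)) for x in range(int(ax.min())+5,int(ax.max())-15,20)])
d=X[(X[...,2]>176)&(X[...,2]<195)]; d=d[(d[:,0]>440)&(d[:,0]<520)]
for q in (d[d[:,1]>70],d[d[:,1]<70]):
    if len(q): print('lug',len(q),np.median(q[:,2]),cv2.minAreaRect(q[:,:2].astype(np.float32)),(np.median(q[:,:2],0)@ey))
E
```

```text
railpts 591 z med 130.60166854256096 [125.21965587 131.91935043]
((474.680419921875, 70.74040222167969), (67.34931945800781, 6.277422904968262), 85.0899429321289)
x=0.0869 y + 468.0
half [-2.57847159 -2.48553332 -0.12869617  3.02920192  3.45513973]
yaw -0.08664168241384315
rim z 122.46696723430446
gap along 59.205736070044274 153.0104438580426 93.80470778799832 mid 106.10808996404344
((384.9048156738281, -24.297744750976562), (100.1018295288086, 121.28328704833984), 84.96942138671875)
((402.03961181640625, 168.478515625), (99.09480285644531, 121.33490753173828), 84.22126007080078)
[153.07731108 153.24763891 153.55821828] [58.72638253 58.87685301 58.96474134]
L [(330, 153.8), (350, 153.5), (370, 153.2), (390, 153.0), (410, 153.4), (430, 153.2)]
R [(329, 59.2), (349, 59.0), (369, 59.0), (389, 58.9), (409, 58.9), (429, 58.8)]
lug 861 185.71737106589993 ((477.7076110839844, 161.82546997070312), (33.441165924072266, 10.40859317779541), 84.55462646484375) 202.32917687780218
lug 500 185.6237717063134 ((460.6951599121094, -30.587472915649414), (33.5241584777832, 10.015869140625), 85.04724884033203) 11.342233553435609
```

```bash
python3 - <<'E'
from h import *
a=.266
move_ptp([433.3,-331.4,215],ori(a)); print(st())
print(move_straight([433.3,-331.4,105],120,force_limit=8)); print(st())
gripper_close(); print(st())
print(move_straight([433.3,-331.4,115],40)); dwell(.2); print(st())
p,X,_=cloud('wrist','w3')
E
```

```text
t=5.48 p=[ 434.3 -329.9  215.4] f=[-0.25  0.45 -0.63] tq=[-0.01  0.04 -0.  ] w=85.4 gf=0.0
False
t=6.55 p=[ 434.  -331.6  105.7] f=[ 0.3  -0.47  0.9 ] tq=[-0.   -0.    0.03] w=85.4 gf=0.0
t=7.23 p=[ 433.4 -331.5  105.2] f=[-0.57 -0.08  2.35] tq=[0.03 0.13 0.01] w=8.1 gf=62.2
False
t=7.83 p=[ 433.1 -331.3  114.7] f=[ 0.1  -0.78 -2.8 ] tq=[ 0.04 -0.08 -0.03] w=8.4 gf=61.6
```

View pics/w3.png

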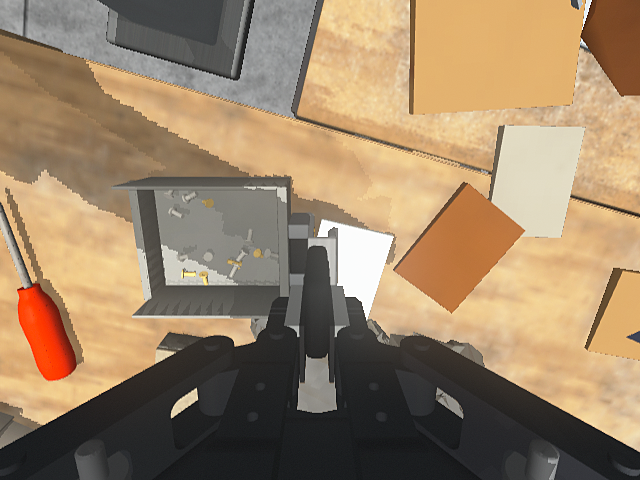

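The lug is held between the pads (column ~318, rows 245–355) and the tub is visible at (115–290,178–318). I now measure how the tub sits in the tool frame and carry it.

```bash
cat >> h.py <<'E'
yaw=-.0866
ex=np.array([np.cos(yaw),np.sin(yaw)]); ey=np.array([-ex[1],ex[0]])
def W(u,v,z): return [*(u*ex+v*ey),z]
def RF(p): return np.array([p[:2]@ex,p[:2]@ey,p[2]]).round(2)
E
python3 - <<'E'
from h import *
Z=np.load('w3.npz'); X=Z['X']
s=X[165:325,100:300].reshape(-1,3)
o=observe(); M=Ro.from_rotvec(o['ee_rot']).as_matrix(); L=(s-o['ee_pos'])@M  # tool frame
h=np.histogram(s[:,2],np.arange(40,90,2)); print(h[0],'from 40 by 2')
zr=s[:,2]; m=(zr>58)&(zr<74)&(L[:,1]<-12)
print('tool-frame rim', cv2.minAreaRect(L[m][:,:2].astype(np.float32)), np.median(zr[m]))
print('x range',np.percentile(L[m][:,0],[.5,1,2,98,99,99.5]))
f=X[200:262,288:345].reshape(-1,3); print('fold/bracket z', np.histogram(f[:,2],np.arange(80,120,2)))
print(move_straight([433.3,-331.4,275],180)); 
print(move_straight(W(424,106.3,275),250,orientation=ori(yaw))); print(st()); o=observe(); print(RF(o['ee_pos']))
p,X,_=cloud('wrist','w4')
E
```

```text
[ 164  322  179  233  286  190  340  207  321  255  713 1483  870    9
    0    0    0    0    0    0    0    0    0    0] from 40 by 2
tool-frame rim ((-0.6689872741699219, -66.03480529785156), (108.0605239868164, 85.65247344970703), 89.9359359741211) 62.92055433222049
x range [-43.13567163 -42.92441594 -42.69157828  42.03990699  42.08781981
  42.10748878]
fold/bracket z (array([  8,  16,  12,  16,   8,  66, 328,  19,  22,  22,  23,  22,  26,
        27,  24,  35,  28,  28,  25]), array([ 80,  82,  84,  86,  88,  90,  92,  94,  96,  98, 100, 102, 104,
       106, 108, 110, 112, 114, 116, 118]))
False
False
t=10.68 p=[431.5  68.1 274.8] f=[ 0.18  0.48 -3.7 ] tq=[-0.06 -0.12  0.01] w=8.2 gf=61.5
[424.01 105.22 274.84]
```

View pics/w4.png

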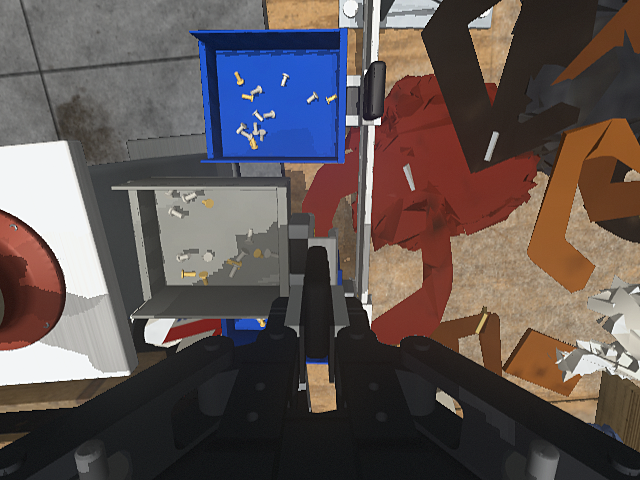

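```bash
python3 - <<'E'
from h import *
v=106.8
move_straight(W(424,v,240),150); dwell(.2); o=observe(); print(RF(o['ee_pos']),st())
dv=v-RF(o['ee_pos'])[1]
print(move_straight(W(424,v,197),80,force_limit=5)); print(RF(observe()['ee_pos']),st())
print(move_straight(W(452,v,197),80,force_limit=6)); dwell(.2); print(RF(observe()['ee_pos']),st())
print(move_straight(W(474,v,197),15,force_limit=3)); o=observe(); print(RF(o['ee_pos']),st())
dwell(.2); o=observe(); print(RF(o['ee_pos']),st())
E
```

```text
[424.77 107.   240.95] t=11.31 p=[432.4  69.9 240.9] f=[-0.27 -0.75 -2.91] tq=[ 0.01 -0.1  -0.02] w=8.3 gf=61.5
False
[424.4  107.05 197.32] t=11.99 p=[432.1  69.9 197.3] f=[ 1.12 -0.2  -2.99] tq=[-0.02 -0.09 -0.06] w=8.1 gf=61.5
False
[451.41 106.81 197.  ] t=12.69 p=[459.   67.4 197. ] f=[ 0.16 -0.28 -3.06] tq=[ 0.01 -0.1   0.  ] w=8.5 gf=61.5
True
[465.79 106.49 195.94] t=13.71 p=[473.3  65.8 195.9] f=[-0.51  0.68 -2.45] tq=[0.   0.08 0.08] w=8.4 gf=61.6
[465.26 106.01 195.15] t=13.91 p=[472.7  65.4 195.2] f=[-0.48 -0.48 -2.19] tq=[ 0.09 -0.03  0.01] w=8.1 gf=61.6
```

```bash
python3 - <<'E'
from h import *
v=106.8;u=464.6
move_straight(W(u,v,197),15); dwell(.2); print(RF(observe()['ee_pos']),st())
for z in (182,176,170,164):
    r=move_straight(W(u,v,z),25,force_limit=7); o=observe(); print(z,r,RF(o['ee_pos']),st())
    if r: break
E
```

```text
[464.6  106.75 196.95] t=14.38 p=[472.1  66.2 196.9] f=[-0.43  0.61 -2.49] tq=[-0.01 -0.13  0.01] w=8.2 gf=61.5
182 False [463.73 106.5  181.37] t=15.13 p=[471.2  66.  181.4] f=[-2.91  0.71 -4.25] tq=[ 0.03  0.67 -0.03] w=8.2 gf=61.4
176 False [464.2  106.8  175.64] t=15.53 p=[471.7  66.2 175.6] f=[-2.6   0.16 -5.11] tq=[0.17 0.75 0.03] w=8.4 gf=61.4
170 False [464.8  106.85 169.71] t=15.92 p=[472.3  66.2 169.7] f=[-1.12  0.86 -4.44] tq=[ 0.1   0.43 -0.04] w=8.5 gf=61.3
164 False [464.79 106.79 163.69] t=16.31 p=[472.3  66.2 163.7] f=[-1.2   1.91 -4.6 ] tq=[ 0.16  0.34 -0.02] w=8.6 gf=61.2
```

```bash
python3 - <<'E'
from h import *
v=106.8;u=464.8
f0=observe()['force'][2]
for z in np.arange(161,148,-1.0):
    r=move_straight(W(u,v,z),8,force_limit=9); dwell(.1); F=[observe()['force'] for _ in range(3)]; o=observe(); print(z,r,RF(o['ee_pos']),np.round(np.mean(F,0),2),np.round(o['torque'],2),round(o['clock'],2))
    if np.mean(F,0)[2]-f0>13: break
E
```

```text
161.0 False [464.81 106.81 161.02] [-1.73  0.51 -2.12] [ 0.02  0.57 -0.02] 16.93
160.0 False [464.87 106.82 159.99] [-1.54 -0.58 -2.19] [0.08 0.46 0.06] 17.31
159.0 False [464.85 106.83 159.12] [-3.45  0.31  0.2 ] [ 0.1   0.64 -0.01] 17.68
158.0 False [464.88 106.82 158.25] [-2.95  0.37  4.35] [-0.06  0.92  0.03] 18.06
157.0 False [465.14 106.84 157.34] [-4.09 -0.42  5.52] [-0.04  0.84 -0.01] 18.43
156.0 False [465.16 106.89 156.66] [-4.88 -0.57  7.88] [-0.09  0.98  0.  ] 18.81
155.0 False [465.22 106.89 156.11] [-5.13 -1.4  11.19] [-0.17  1.12  0.06] 19.18
```

```bash
python3 - <<'E'
from h import *
v=106.8;u=464.4
for z in (155,154.5,154,153.6):
    r=move_straight(W(u,v,z),6,force_limit=8); dwell(.15); F=[observe()['force'] for _ in range(3)]; o=observe(); print(z,r,RF(o['ee_pos']),np.round(np.mean(F,0),2),np.round(o['torque'],2),round(o['clock'],2))
    if np.mean(F,0)[2]>16: break
E
```

```text
155 False [465.15 106.87 156.13] [-3.84 -0.88 10.37] [-0.2   1.05  0.05] 19.58
154.5 False [465.2  106.86 156.09] [-5.09 -0.91 14.35] [-0.29  1.18 -0.05] 19.98
154 False [465.25 106.88 156.05] [-6.6  -2.3  16.82] [-0.4   1.42 -0.  ] 20.38
```

```bash
python3 - <<'E'
from h import *
v=106.8;u=464.8
for z in (155.5,157,158,158.6):
    r=move_straight(W(u,v,z),8,force_limit=25); dwell(.15); F=[observe()['force'] for _ in range(3)]; o=observe(); print(z,r,RF(o['ee_pos']),np.round(np.mean(F,0),2),np.round(o['torque'],2),round(o['clock'],2))
    if np.mean(F,0)[2]<-6: break
E
```

```text
155.5 False [465.21 106.88 156.31] [-4.68 -0.28  9.05] [-0.2   1.01 -0.03] 20.88
157 False [465.19 106.84 157.38] [-3.24 -0.39  5.65] [-0.08  0.73  0.01] 21.37
158 False [465.08 106.81 157.84] [-2.37  0.47 -1.33] [0.06 0.26 0.  ] 21.79
158.6 False [464.91 106.79 158.04] [  0.94   0.26 -10.39] [ 0.19 -0.31 -0.02] 22.19
```

Pulling up met −10 N at 158.0 mm, so the catch has engaged under the rail. I now relax the force, release, retreat and look.

```bash
python3 - <<'E'
from h import *
v=106.8
move_straight(W(465.,v,157.6),8); dwell(.2); print(RF(observe()['ee_pos']),st())
let_go(); print(st())
p=observe()['ee_pos']
print(move_straight(W(465,v,235),60,force_limit=6)); print(st())
move_straight(W(425,40,300),150); dwell(.2)
p,X,_=cloud('wrist','w5'); print(st())
ppp=p.astype(int); b=X[(X[...,2]>176)&(X[...,2]<205)&(X[...,0]>440)&(X[...,0]<520)]
al=b[:,:2]@ey
for lo,hi in((-30,50),(60,150),(160,240)):
    q=b[(al>lo)&(al<hi)]; 
    if len(q): print(len(q),np.median(q[:,2]).round(1),cv2.minAreaRect(q[:,:2].astype(np.float32)))
E
```

```text
[465.01 106.85 157.85] t=22.67 p=[472.5  66.2 157.9] f=[-1.13  0.9  -1.58] tq=[ 0.1   0.15 -0.  ] w=8.5 gf=61.5
t=23.39 p=[472.5  66.2 157.6] f=[ 0.17  1.03 -0.04] tq=[ 0.06 -0.    0.02] w=85.6 gf=0.0
False
t=24.83 p=[472.2  66.1 234.6] f=[0.07 0.03 0.57] tq=[ 0.02  0.01 -0.01] w=85.2 gf=0.0
t=25.91 p=[426.8   3.6 299.5] f=[ 0.09  0.23 -0.22] tq=[ 0.03 -0.03 -0.  ] w=85.3 gf=0.0
534 185.6 ((460.5727233886719, -30.654190063476562), (33.640228271484375, 10.134757041931152), 84.74905395507812)
685 187.4 ((468.6246032714844, 65.7918701171875), (32.730899810791016, 10.094313621520996), 85.04811096191406)
318 185.4 ((476.4761047363281, 151.2371368408203), (12.788529396057129, 9.536995887756348), 85.42261505126953)
```

View pics/w5.png

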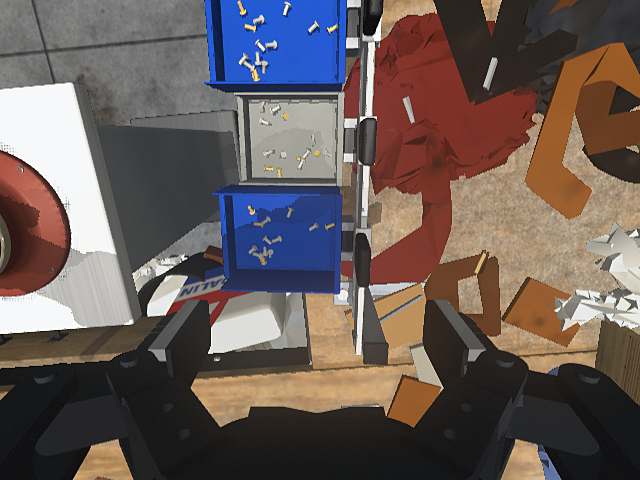

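The picture shows the grey bin hanging level in the gap at (237–342,93–187). The lugs line up and the blue bins haven't moved: the right lug is within 0.2 mm of where it was.

```bash
python3 -c "
from cell import *
print(job_done())"
```

```text
the job is handed in; nothing more can be done
None
```

The grey bin now hangs in the gap with its catch snapped under the rail (a gentle upward pull held), the blue bins look unmoved in the last picture, and the job was handed in at about 26 s of the 42 s allowed.

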